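# Tip a herb drawer over the edge stop and empty its bottles against the gate

## Task

First take the metal gate blade out of its leaning rack and set it upright and fully home in the slot at the low end of the steel emptying stand. Then, with the little wooden drawer up against the stand's edge stop, tip it over the stop and lay it down gently, without letting it fall, on its back on the sloping deck, handle on top and mouth towards the gate, so that both bottles roll out and come to rest between drawer and gate. Leave the drawer lying there and the mortar, pan and paper packets where they are.

Things in the scene. Friction and masses are not known exactly. Their poses are not given: they have to be found in the camera images.
- stand: Fixed stainless-steel emptying stand, origin on the counter below its stop edge; axes as stop_edge. On its -x side a flat platform 220 mm long, 172 mm wide, top 30 mm above the counter, on which the drawer stands. On its +x side a bare deck 156 mm long falling 5 degrees (52 to 38 mm above the counter) to the gate slot, between 6 mm side walls 160 mm apart, tops 82 mm above the counter.
- stop_edge (a point): Middle of the top edge of the stand's edge stop, a step up from platform to deck: 22 mm above the platform, 52 mm above the counter. Axes: x horizontal, the tipping direction (platform to gate slot), y along the edge, z up.
- gate_slot (a point): Centre of the floor of the gate slot across the low end of the stand, 170 mm from the stop edge in +x, 5 mm above the counter; axes as stop_edge. The slot is 13 mm wide (x) and 160 mm long (y), its straight part about 25 mm deep; 45-degree flared lips above widen its mouth to about 25 mm at 38 mm above the counter.
- gate_mid (a point): Centre of the loose gate blade, a plain aluminium plate 8 mm thick (its x), 130 mm wide (its y), 90 mm high (its z), 150 g. It starts in a fixed wooden rack, its top leaning 34 degrees from vertical to its -x side (roughly towards the stand): the lower 38 mm in the rack's slot (11 mm wide, 110 mm long, same lean), the upper 52 mm free. Draw it out along its own z.
- gate_foot (a point): Middle of the lower edge of the gate blade, 45 mm below gate_mid along its z; same axes.
- drawer_handle (a point): Centre of the drawer's handle bar: round steel bar 10 mm in diameter, 80 mm long along the drawer's y, its axis 45 mm off the front face and 58 mm above the drawer's underside. Axes are the drawer's: x from handle to back wall, y along the bar, z up to the open mouth.
- drawer_mid (a point): Centre of the loose dark-wood drawer, half-way up: an open box 94 mm (x) by 130 mm (y) by 80 mm high, walls and floor 7 mm, about 0.4 kg; drawer axes. It starts upright on the platform, handle away from the stop, back wall 10 to 30 mm short of the stop, skewed up to 5 degrees.
- drawer_heel (a point): Middle of the drawer's lower back edge (47 mm in +x from the drawer's middle, at underside height), the edge that goes to the stop; drawer axes. Turned over the stop, the loaded drawer passes its balance only at about 80 degrees (released sooner it falls back) and lies flat on the deck at 95 degrees; the bottles roll out near the end.
- bottle0_mid (a point): Centre of an amber medicine bottle with white cap, 36 mm in diameter, 95 mm long along its y, about 60 g, closed, lying in the drawer along the drawer's y. It rolls freely.
- bottle1_mid (a point): Centre of the second, identical bottle, lying beside the first.
- mortar: Brass mortar with pestle, 104 mm across, 168 mm high; origin under its centre. Bystander.
- pan: Round steel pan 170 mm across, 40 mm high; origin under its centre. Bystander.
- packets: Stack of brown paper packets 110 x 160 x 50 mm; origin under its centre. Bystander.

How it is judged:
By the outcome, as a careful person would: the job done as asked, in the order asked, and still so for the second after the job is handed in, with the robot touching nothing.
It also fails if it takes over 64 s, if anything falls off the work surface, if the arm or the gripper's body presses on something with over 40 N, if the wrist force passes 120 N, or if a joint passes its speed limit or range.

## Robot

A 7-joint arm with a two-finger parallel gripper is mounted at the origin on the work surface. World frame = base frame: x ahead of the robot, y to its left, z up, the work surface at z = 0. Lengths are in m, angles in rad, forces in N, time in s.
With the tool pointing down it reaches from about 0.425 to 0.825 m from the base axis. Payload 3.6 kg.
Tool frame: the origin (TCP) lies where the fingers leave the gripper's body, on its centre line; the fingertips stand 73 mm ahead of it and the grasp point (between the pads) lies 54 mm ahead of it; z points along the fingers, y is the line along which they close (so a half turn about z gives the same grasp; the last joint's range is limited). The gripper opens to 85 mm and grips with 20 to 120 N. Pads are 22 mm wide; open, the fingers measure 114 mm over their backs; the gripper's body (76 mm by 85 mm) begins 54 mm behind the grasp point. The pads swing forward as they close: fully open they stand 13 mm farther back than shut.
Start: joints at [-1.347, 0.615, -0.013, 1.423, 0.008, 1.103, -0.04], TCP at [0.161, 0.63, 0.304] pointing down, gripper open.
Joint ranges: [-3.12, 3.12], [-0.3, 2.06], [-1.34, 1.32], [0.26, 2.42], [-1.36, 4.5], [0.01, 1.98], [-2.84, 2.84]. Speed limits (rad/s): [2.79, 2.79, 3.14, 3.14, 3.14, 3.14, 3.14].

## Interface

Orientations are given as a unit quaternion [x, y, z, w].
In Python, from station import arm, snapshot, camera_info, ticket gives the robot as it stands. Calls block until the motion is done:
- arm.movep(position, orientation): joint-space move of the TCP to a pose.
- arm.line_to(position, velocity=0.15, ori=None): straight line of the TCP; ori=None keeps the orientation; velocity is the mean speed in m/s.
- arm.move_j(angles): joint-space move.
- arm.move_gripper(opening, effort=None): opening from 0.0 (shut) to 1.0 (fully open); effort is the grip in N (None keeps the last); returns when the fingers have stopped.
- arm.pause(seconds).
- arm.ik(position, orientation): joint angles nearest the present ones, or None.
- snapshot(name): name is "scene" or "top"; returns the picture (400x640x3 uint8, blue, green, red); there is no depth.
- camera_info(name): a dict with "fx", "fy", "cx", "cy" (pixels), "dist_coeffs" ([k1, k2, p1, p2, k3] as OpenCV has them; the pictures are not rectified), "R" (3x3) and "t" (3): a world point X has camera coordinates R X + t. Camera axes: x right, y down, z forward; pixel columns grow to the right and rows downward; lengths in m; the calibration is good to about 2 mm. A picture is of the moment at which its call begins. camera_info takes no time and is no camera call.
A pose or a line that the arm cannot do raises arm.MotionError and nothing moves.
- ticket.finish_job(): hands the job in; it is judged then, once.
Readings, each from a call of its own:
- arm.read_time(): time.
- arm.read_joint_positions(): joint angles.
- arm.read_dq(): joint speeds.
- arm.read_effort(): joint torques, N m.
- arm.read_tool_pos(): TCP position.
- arm.read_eef_rot(): TCP orientation.
- arm.read_ft_force(): force on the tool from outside, world axes, zero at the start.
- arm.read_wrist_torque(): the same for the moment, N m.
- arm.read_opening(): opening from 0.0 (shut) to 1.0 (fully open).
- arm.read_finger_force(): force on a finger pad.
Only numpy, scipy, OpenCV 4.12 (cv2) and the standard library are available. Lean on these libraries where they do the work, as an engineer would, in place of code of your own. Each camera call takes 0.05 s, during which the arm holds its last target. There are 200 camera calls.

## Working session

There is one attempt and no reset: what is moved stays moved. The work goes in short steps, each a Python script; the robot and the scene stay as the last script left them, time stands still between calls to the robot, and variables do not carry over. Pictures are saved under pics/ and viewed, at most 10 in all, crops included, and the job is handed in when it is done.

```bash
mkdir -p pics; ls; python3 - <<'E'
from station import arm, snapshot, camera_info
import cv2, numpy as np
for n in("scene","top"):
    im=snapshot(n); cv2.imwrite(f"pics/{n}0.png",im)
    c=camera_info(n); print(n,{k:np.round(np.array(v),4).tolist() for k,v in c.items()})
    R=np.array(c['R']);print(-R.T@np.array(c['t']))
print(arm.read_eef_rot(), arm.read_time())
E
```

```text
pics
scene {'fx': 372.7723, 'fy': 372.7723, 'cx': 323.3022, 'cy': 199.2804, 'dist_coeffs': [-0.019, 0.0, 0.0, 0.0, 0.0], 'R': [[-0.2914, 0.9565, -0.0154], [0.8, 0.2349, -0.5521], [-0.5245, -0.1732, -0.8336]], 't': [0.2353, -0.3565, 1.4887]}
[1.13457232 0.11648343 1.04783195]
top {'fx': 412.1709, 'fy': 412.1709, 'cx': 315.5067, 'cy': 203.8055, 'dist_coeffs': [-0.0543, 0.0, 0.0, 0.0, 0.0], 'R': [[-0.0636, -0.9979, -0.0071], [-0.9733, 0.0636, -0.2205], [0.2205, -0.0071, -0.9754]], 't': [-0.0274, 0.5793, 1.5314]}
[ 0.22448633 -0.05321077  1.62121202]
[ 1.24528999e-01  9.92215234e-01 -1.19834416e-03 -1.45032989e-04] 0.1
```

View pics/scene0.png

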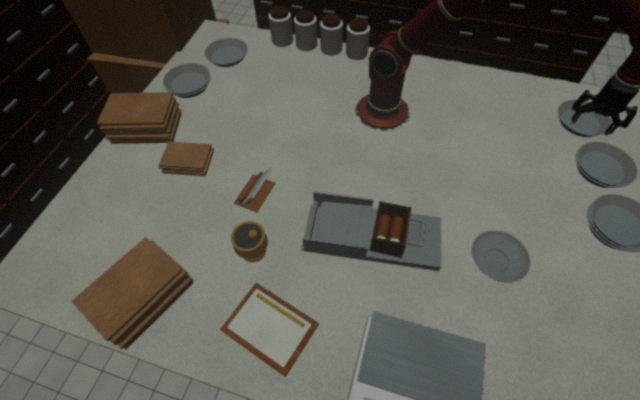

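View pics/top0.png

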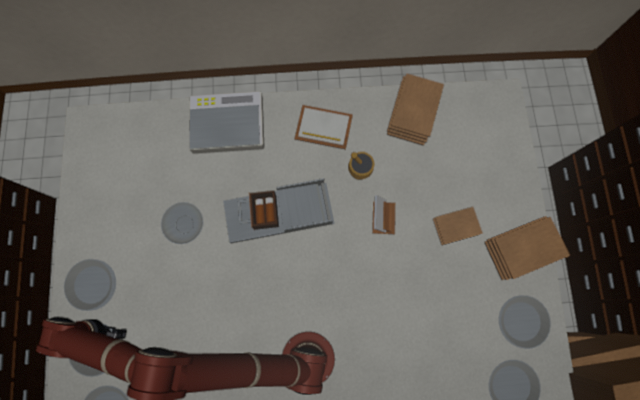

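The scene view shows the stand from (305,245) to (440,265) with the drawer at (392,230) and the rack and blade at (256,190). In the top view the stand runs from (225,215) to (332,205), the drawer is at (263,210) and the rack at (384,215). I'll enlarge both for corner picking.

```bash
python3 - <<'E'
import cv2
def crop(n,x,y,w,h,s):
    im=cv2.imread(f"pics/{n}0.png")[y:y+h,x:x+w]
    im=cv2.resize(im,None,fx=s,fy=s,interpolation=cv2.INTER_CUBIC)
    im=cv2.convertScaleAbs(im,alpha=1.6,beta=10)
    for i in range(0,w,10):
        cv2.line(im,(i*s,0),(i*s,4 if i%50 else 12),(0,255,0),1)
        if i%20==0: cv2.putText(im,str(x+i),(i*s,20),0,.35,(0,255,0))
    for i in range(0,h,10):
        cv2.line(im,(0,i*s),(6,i*s),(0,255,0),1); cv2.putText(im,str(y+i),(8,i*s+4),0,.35,(0,255,0))
    cv2.imwrite(f"pics/{n}0c.png",im)
crop("top",215,165,190,85,4)
crop("scene",230,160,220,115,3)
E
```

```text
(no output)
```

View pics/top0c.png

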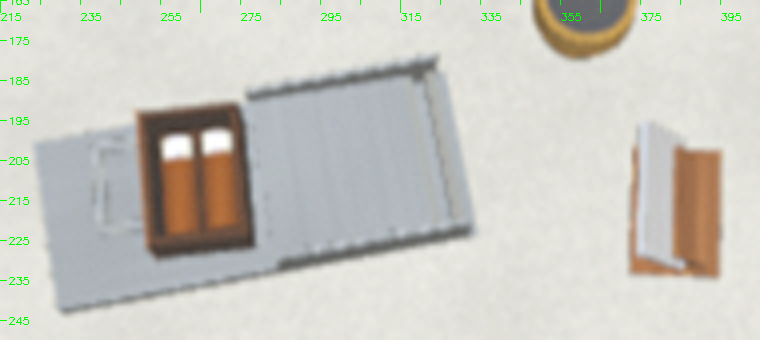

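View pics/scene0c.png

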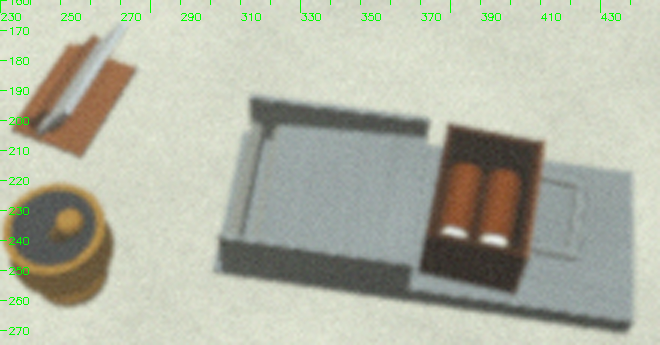

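The top crop shows platform corners at (224,201) and (230,243), drawer rim corners near (249,193), (275,191), (278.5,226.5) and (254,229), and the slot band near x≈320–330. The scene crop shows platform corners near (441,267) and (441,217). Next I'll cast these picks and zoom in on the blade and the slot.

```bash
cat > h.py <<'E'
import cv2, numpy as np
from station import camera_info
def ray(n,px):
    c=camera_info(n); K=np.array([[c['fx'],0,c['cx']],[0,c['fy'],c['cy']],[0,0,1]])
    u=cv2.undistortPoints(np.array([[px]],float),K,np.array(c['dist_coeffs'],float))[0,0]
    R=np.array(c['R']); return -R.T@np.array(c['t']), R.T@np.array([u[0],u[1],1.])
def plane(n,px,z):
    o,d=ray(n,px); return o+d*(z-o[2])/d[2]
def tri(pt,ps):
    (o1,d1),(o2,d2)=ray("top",pt),ray("scene",ps)
    s=np.linalg.lstsq(np.c_[d1,-d2],o2-o1,rcond=None)[0]
    a,b=o1+d1*s[0],o2+d2*s[1]; return (a+b)/2,np.linalg.norm(a-b)
def zoom(img,x,y,w,h,s):
    im=img[y:y+h,x:x+w].astype(float); lo,hi=np.percentile(im,1),np.percentile(im,99.5)
    im=np.clip((im-lo)/(hi-lo)*255,0,255).astype(np.uint8)
    im=cv2.resize(im,None,fx=s,fy=s,interpolation=cv2.INTER_CUBIC)
    for i in range(0,w,5):
        cv2.line(im,(i*s,0),(i*s,6),(0,255,0),1)
        if i%10==0: cv2.putText(im,str(x+i),(i*s+1,16),0,.35,(0,0,255))
    for i in range(0,h,5):
        cv2.line(im,(0,i*s),(6,i*s),(0,255,0),1)
        if i%10==0: cv2.putText(im,str(y+i),(8,i*s+4),0,.35,(0,0,255))
    return im
E
python3 - <<'E'
from h import *
np.set_printoptions(precision=4,suppress=True)
for a,b in [((224,200.75),(440.7,266.5)),((230,242.5),(440.7,217.3))]: print(tri(a,b))
print("platA,B top@.03",plane("top",(224,200.75),.03),plane("top",(230,242.5),.03))
print("platA,B scene@.03",plane("scene",(440.7,266.5),.03),plane("scene",(440.7,217.3),.03))
for p in [(249.25,193),(275,190.75),(278.5,226.5),(253.75,229.25)]: print("rim",plane("top",p,.11))
t=cv2.imread("pics/top0.png");s=cv2.imread("pics/scene0.png")
cv2.imwrite("pics/blade.png",np.hstack([zoom(t,364,188,40,52,10),zoom(s,230,160,40,52,10)]))
cv2.imwrite("pics/slot.png",np.hstack([zoom(t,300,174,40,60,10),zoom(s,298,188,40,60,10)]))
E
```

```text
(array([0.6213, 0.3008, 0.0266]), np.float64(0.004093128024019073))
(array([0.4524, 0.2799, 0.0256]), np.float64(0.003823696382855976))
platA,B top@.03 [0.6204 0.2979 0.03  ] [0.4518 0.2771 0.03  ]
platA,B scene@.03 [0.6227 0.3022 0.03  ] [0.455  0.2812 0.03  ]
rim [0.6244 0.1837 0.11  ]
rim [0.6268 0.0857 0.11  ]
rim [0.4888 0.0785 0.11  ]
rim [0.4843 0.1709 0.11  ]
```

View pics/blade.png

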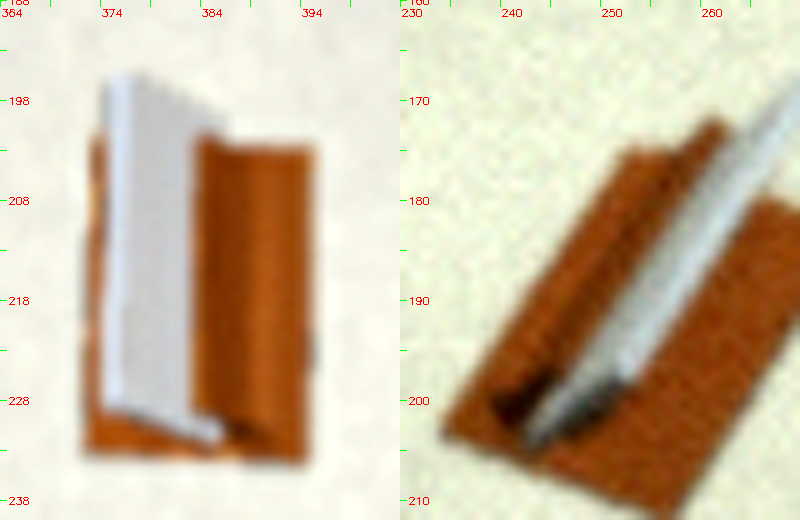

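View pics/slot.png

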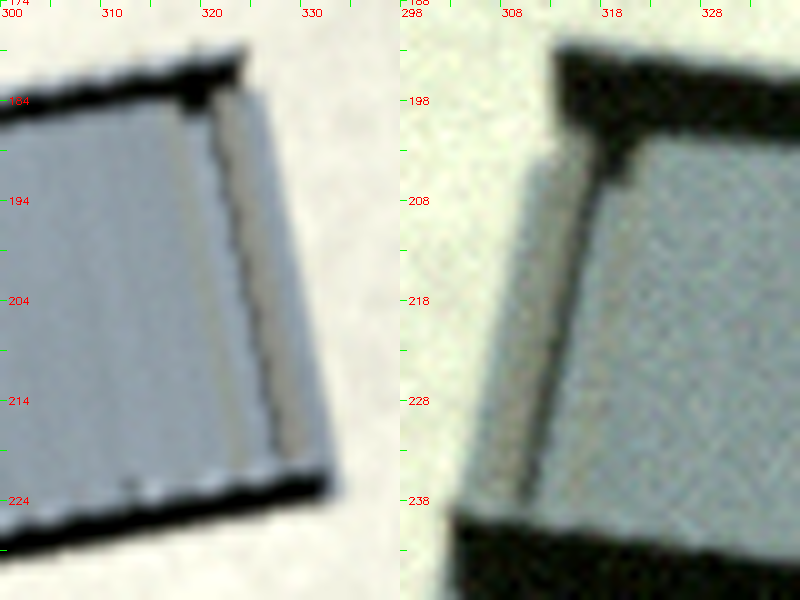

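The blade zoom shows the blade's top edge as a bright strip, in the top view from (375.9,195.6) to (375.4,229), with its far corner in the scene view at about (252.7,197.8). The slot zoom at mid-length (top row 204) shows a faint line at 320, a dark slot line at 325 and the outer end at about 330.

```bash
python3 - <<'E'
from h import *
from station import arm
from scipy.spatial.transform import Rotation as Ro
np.set_printoptions(precision=4,suppress=True)
a=np.radians(7.08); sx=np.array([np.sin(a),-np.cos(a),0]); sy=np.array([np.cos(a),np.sin(a),0])
S=np.array([.5646,.071,0])
loc=lambda p:((p-S)@sx*1e3,(p-S)@sy*1e3)
for l,v,p in [("faint","top",(319.9,204)),("dark","top",(325,204)),("brownend","top",(328,204)),("out","top",(330,204)),("outB","top",(326,185)),("outA","top",(333,222.5)),
  ("faint","scene",(318,220)),("dark","scene",(314.3,220)),("brownL","scene",(309.5,220)),("out","scene",(307,220))]:
    print(l,v,np.round(loc(plane(v,p,.038)),1))
for l,v,p in [("wallfar top outer corner","top",(323.5,179)),("wallfar","top",(277,188.5)),("wallnear inner","top",(331.5,221.5)),("wfar(sc)","scene",(313.5,192.5)),("wfar2","scene",(373,200)),("wnear","scene",(303.5,239.5)),("wn2","scene",(366.5,248.5))]:
    print(l,v,np.round(loc(plane(v,p,.082)),1))
for p in [(249.25,193),(275,190.75),(278.5,226.5),(253.75,229.25)]: print("rim",np.round(loc(plane("top",p,.11)),1))
for p in [(379.3,201.3),(411.3,207.3)]: print("rim sc",np.round(loc(plane("scene",p,.11)),1))
P,e=tri((375.9,195.6),(252.7,197.8)); print("P",P,e)
Q=plane("top",(375.4,229),P[2]); print("Q",Q,np.linalg.norm(P-Q))
P2,e=tri((374.4,195.5),(253.7,198)); print("P2",P2,e)
E
```

```text
faint top [153.8  -3.1]
dark top [173.5  -6.9]
brownend top [185.1  -9.1]
out top [192.9 -10.6]
outB top [192.3  68.4]
outA top [190.  -85.3]
faint scene [158.1  -5.7]
dark scene [169.5  -3.8]
brownL scene [184.4  -1.4]
out scene [192.1  -0.1]
wallfar top outer corner top [184.3  82.2]
wallfar top [ 0.5 78.6]
wallnear inner top [182.2 -87.9]
wfar(sc) scene [184.2 -76.8]
wfar2 scene [ -3.1 -78.8]
wnear scene [182.1  90.8]
wn2 scene [-1.2 89.6]
rim [-104.5   73.2]
rim [-7.  63.5]
rim [-16.8 -74.3]
rim [-109.1  -67.4]
rim sc [-21.3 -58.3]
rim sc [-116.8  -52.3]
P [ 0.5877 -0.2963  0.0884] 0.0022656902606152576
Q [ 0.4593 -0.2831  0.0884] 0.12900753177153773
P2 [ 0.5883 -0.2912  0.0902] 0.00032808608662751224
```

Checks: the stand walls start at x≈0 and end at about 183 mm, the slot centre comes out at about 170 mm, and the blade length measures 129 mm. These agree with the given sizes. Next come the IK checks and the move to the blade pre-grasp.

```bash
cat >> h.py <<'E'
from scipy.spatial.transform import Rotation as Ro
np.set_printoptions(precision=4,suppress=True)
a=np.radians(7.08); Z=np.array([0,0,1.])
sx=np.array([np.sin(a),-np.cos(a),0]); sy=np.array([np.cos(a),np.sin(a),0]); S=np.array([.5646,.071,0])
W=lambda x,y,z:S+sx*x+sy*y+Z*z
def quat(zt,yt):
    zt=zt/np.linalg.norm(zt); return Ro.from_matrix(np.c_[np.cross(yt,zt),yt,zt]).as_quat()
# blade
M=np.array([.5235,-.2897,.0884]); b=np.radians(-5.9); xh=np.array([np.sin(b),-np.cos(b),0]); L=np.radians(34)
zb=Z*np.cos(L)-xh*np.sin(L); xb=xh*np.cos(L)+Z*np.sin(L)
def slant(al,yaw=0,sg=1):   # tool pointing +sx, al below horizontal; y_tool in the x-z plane
    h=np.cos(yaw)*sx+np.sin(yaw)*sy
    zt=h*np.cos(al)-Z*np.sin(al); return quat(zt,sg*(h*np.sin(al)+Z*np.cos(al))),zt
E
python3 - <<'E'
from h import *
from station import arm
print("mortar",plane("top",(361,165),.1))
for sg in (1,-1):
    for n,G,q,zt in [("pre",M-.014*zb+.10*zb,quat(-zb,sg*xb),-zb),("grasp",M-.014*zb,quat(-zb,sg*xb),-zb),("ins0",W(.170,0,.181),quat(-Z,sg*sx),-Z),("ins",W(.170,0,.081),quat(-Z,sg*sx),-Z)]:
        print(sg,n,arm.ik(list(G-.054*zt),list(q)))
    for al in (0,20,40,60):
        r=[]
        for th in np.radians([0,20,40,60,80,95]):
            H=W(-.139*np.cos(th)+.036*np.sin(th),0,.052+.139*np.sin(th)+.036*np.cos(th))
            q,zt=slant(np.radians(al)+th,0,sg); j=arm.ik(list(H-.054*zt),list(q)); r.append(None if j is None else np.round(j,1).tolist())
        print(sg,al,r)
E
```

```text
mortar [ 0.7105 -0.2497  0.1   ]
1 pre [-0.3837  0.7905  0.8283  1.8786  0.0659  0.5713 -1.4838]
1 grasp [-0.2115  0.9043  0.7061  1.9043  0.1395  0.3765 -1.5538]
1 ins0 [-0.3188  0.7127  0.7703  1.6934 -0.5809  0.9785 -0.7816]
1 ins [-0.2057  0.8028  0.5637  1.7702 -0.6011  0.7473 -0.773 ]
1 0 [[-1.2, 1.5, 1.0, 1.4, 0.3, 1.4, -2.1], [-1.2, 1.3, 1.0, 1.5, 0.2, 1.2, -2.0], [-1.1, 1.0, 1.0, 1.6, 0.1, 1.0, -1.9], [-1.0, 0.8, 0.9, 1.7, -0.1, 0.9, -1.7], [-0.7, 0.7, 0.8, 1.7, -0.3, 0.9, -1.3], [-0.5, 0.7, 0.7, 1.7, -0.6, 1.0, -0.9]]
1 20 [[-1.2, 1.4, 1.0, 1.5, 0.1, 1.2, -2.0], [-1.2, 1.1, 0.9, 1.6, 0.0, 1.1, -1.9], [-1.0, 0.8, 0.9, 1.7, -0.1, 0.9, -1.7], [-0.8, 0.7, 0.7, 1.7, -0.3, 0.9, -1.4], [-0.5, 0.6, 0.7, 1.7, -0.7, 1.0, -1.0], [-0.2, 0.7, 0.5, 1.7, -0.8, 1.2, -0.7]]
1 40 [[-1.2, 1.2, 0.9, 1.6, -0.0, 1.1, -1.9], [-1.0, 0.9, 0.8, 1.7, -0.1, 0.9, -1.7], [-0.8, 0.7, 0.7, 1.7, -0.4, 0.9, -1.4], [-0.5, 0.6, 0.6, 1.8, -0.7, 1.0, -1.0], [-0.2, 0.7, 0.5, 1.7, -0.9, 1.2, -0.7], [0.0, 0.8, 0.4, 1.7, -0.9, 1.4, -0.6]]
1 60 [[-1.0, 1.0, 0.8, 1.7, -0.2, 0.9, -1.8], [-0.9, 0.8, 0.7, 1.7, -0.4, 0.8
[... 681 characters left out ...]
1, 0.1, 1.4, 0.8, 1.5, 0.5], [-0.8, 0.9, 0.1, 1.6, 0.7, 1.3, 0.6], [-0.6, 0.7, 0.1, 1.7, 0.5, 1.1, 0.9], [-0.4, 0.6, 0.1, 1.7, 0.2, 0.9, 1.3], [-0.0, 0.6, -0.1, 1.7, -0.2, 0.9, 1.8], [0.3, 0.6, -0.3, 1.7, -0.3, 0.9, 2.0]]
-1 40 [[-0.8, 1.0, 0.1, 1.5, 0.6, 1.2, 0.6], [-0.7, 0.8, 0.1, 1.7, 0.5, 1.0, 0.8], [-0.4, 0.6, 0.0, 1.7, 0.2, 0.9, 1.2], [-0.1, 0.6, -0.1, 1.7, -0.2, 0.8, 1.6], [0.3, 0.6, -0.4, 1.7, -0.4, 0.9, 2.0], [0.6, 0.8, -0.7, 1.6, -0.3, 1.0, 2.0]]
-1 60 [[-0.7, 0.8, 0.1, 1.6, 0.5, 1.0, 0.8], [-0.5, 0.7, 0.0, 1.7, 0.2, 0.8, 1.1], [-0.1, 0.6, -0.2, 1.8, -0.1, 0.8, 1.5], [0.3, 0.6, -0.4, 1.7, -0.4, 0.9, 1.9], [0.7, 0.9, -0.8, 1.7, -0.3, 1.0, 1.9], [0.9, 1.2, -1.1, 1.6, -0.1, 1.0, 1.8]]
```

```bash
python3 - <<'E'
from h import *
from station import arm, snapshot
q=list(quat(-zb,-xb)); G=M-.014*zb
t=lambda s:print(s,arm.read_time(),arm.read_ft_force(),arm.read_tool_pos())
arm.movep(list(G+.224*zb),q); t("way")
arm.move_gripper(.3,30); t("grip")
arm.line_to(list(G+.10*zb),.2); t("pre")
arm.line_to(list(G+.054*zb),.06); t("at")
cv2.imwrite("pics/g1.png",np.hstack([zoom(snapshot("top"),350,180,50,60,8),zoom(snapshot("scene"),230,150,50,60,8)]))
E
```

```text
way 3.2917 [-0.0501  0.6132 -0.2907] [ 0.536  -0.172   0.2624]
grip 3.8917 [ 0.5038  0.8771 -0.5031] [ 0.5356 -0.1729  0.2625]
pre 4.6583 [-0.4997 -0.3575 -0.1903] [ 0.5292 -0.2414  0.1602]
at 5.575 [-0.3291  0.1162  0.3797] [ 0.526  -0.2674  0.1216]
```

View pics/g1.png

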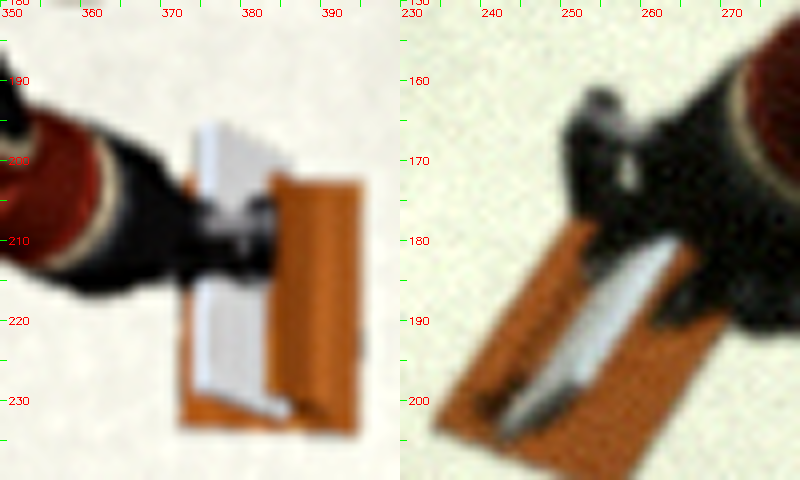

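The blade sits between the two fingers in both views, with one finger at (374,212)/(383,208) in the top view and the tips at (252,183)/(264,190) in the scene view. No contact force shows. I'll close and draw the blade out.

```bash
python3 - <<'E'
from h import *
from station import arm, snapshot
t=lambda s:print(s,arm.read_time(),arm.read_ft_force(),arm.read_wrist_torque(),arm.read_opening(),arm.read_finger_force())
G=M-.014*zb
arm.move_gripper(0,30); t("closed")
arm.line_to(list(G+.064*zb),.03); t("up1")
arm.move_gripper(0,50); t("tight")
arm.line_to(list(G+.15*zb),.1); t("out")
p=G+.15*zb; arm.line_to([p[0],p[1],.25],.2)
q=list(quat(-Z,-sx)); arm.movep(list(W(.170,0,.215)),q); t("above")
cv2.imwrite("pics/g2.png",np.hstack([zoom(snapshot("top"),290,160,50,60,8),zoom(snapshot("scene"),290,160,50,75,8)[:480]]))
E
```

```text
closed 5.9583 [-0.0915 -2.1783  4.9381] [-0.7042 -0.1072 -0.091 ] 0.08665338698552466 30.081764459609985
up1 6.4417 [-2.2591 -5.0693  3.7367] [-0.912   0.1174 -0.3861] 0.09254978856668361 30.613574981689453
tight 6.6583 [-1.9577 -5.2971  4.1881] [-0.9856  0.0696 -0.3182] 0.08440837028765916 52.90177524089813
out 7.6667 [-0.7074 -0.3559 -1.874 ] [ 0.8321 -0.0522 -0.0999] 0.08486010742834076 52.74153470993042
above 8.75 [-0.7352 -0.9954 -1.6163] [-0.0496  0.0137 -0.0356] 0.09063777175782156 52.69319951534271
```

View pics/g2.png

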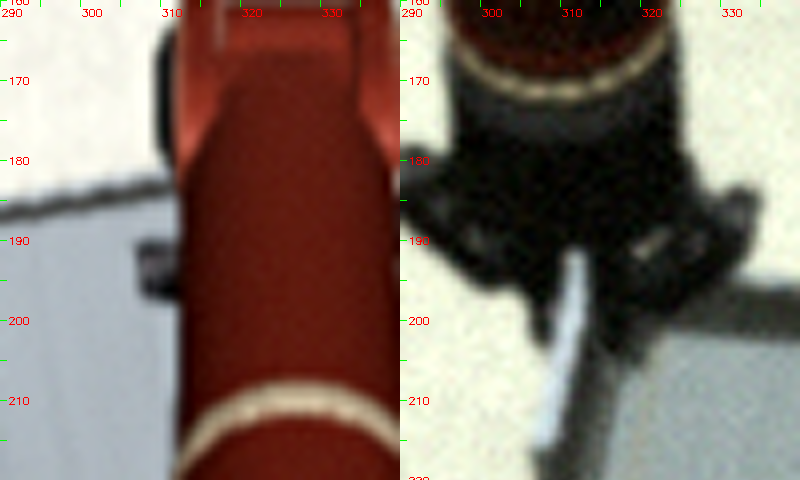

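The blade hangs upright in the gripper, with its top edge in the scene view running from (311,191) to (308,216). I'll check that corner against the expected height, then insert with force monitoring.

```bash
python3 - <<'E'
from h import *
from station import arm, snapshot
p=plane("scene",(308,216),.175)-S; print("corner",p@sx*1e3,p@sy*1e3)
f0=np.array(arm.read_ft_force())
for z in list(np.arange(.195,.150,-.02))+list(np.arange(.150,.1245,-.002)):
    arm.line_to(list(W(.170,0,z)),.06 if z>.151 else .02)
    f=np.array(arm.read_ft_force())-f0; print(round(z,4),f,np.array(arm.read_wrist_torque()),arm.read_tool_pos()[2])
    if abs(f[2])>12 or np.hypot(f[0],f[1])>18: break
print(arm.read_time())
E
```

```text
corner 169.25085173480664 64.57233663660365
0.195 [-1.1408  0.9628 -0.0567] [ 0.0084  0.0036 -0.0107] 0.1944423147022359
0.175 [-0.1308  1.5096  0.0129] [-0.074   0.0064  0.0119] 0.17449566464455873
0.155 [-0.1085 -0.0409 -0.8676] [ 0.0458  0.0234 -0.0033] 0.15440063398229115
0.15 [-0.7732  1.9582 -2.3939] [ 0.3191 -0.068   0.0795] 0.149867578479818
0.148 [-0.8268  2.1624 -1.9796] [ 0.3943 -0.0599  0.1044] 0.14785224915121276
0.146 [ 0.2199  2.4493 -2.1394] [ 0.5523 -0.0961  0.1483] 0.14581121674143013
0.144 [-0.3537  2.9234 -2.0034] [ 0.5815 -0.1164  0.1266] 0.143813948281353
0.142 [-0.1553  3.2448 -2.0723] [ 0.706  -0.1008  0.1556] 0.1418287411558724
0.14 [-0.822   2.6593 -1.9826] [ 0.7447 -0.0494  0.1532] 0.13982081911209937
0.138 [ 0.6153  3.8617 -2.1084] [ 0.8101 -0.0495  0.1979] 0.1378142949736726
0.136 [ 0.017   3.627  -1.2927] [ 0.8816 -0.0986  0.1588] 0.13578766454952
0.134 [-1.1145  3.6779 -0.9324] [ 0.9019 -0.0463  0.2065] 0.13380627828740924
0.132 [-0.1042  4.3359 -1.6647] [ 0.941  -0.0373  0.1813] 0.131805703524457
0.13 [ 0.8234  5.007  -1.3077] [ 0.9341 -0.1249  0.166 ] 0.12982783135038192
0.128 [-2.8584  4.545   4.4672] [0.9605 0.2966 0.1944] 0.1284935399506237
0.126 [-6.3401  5.0233 16.1931] [1.1071 0.8649 0.166 ] 0.1282746530451715
13.7
```

```bash
python3 - <<'E'
from h import *
from station import arm, snapshot
for x in (.170,.169,.168,.167):
    arm.line_to(list(W(x,0,.1282)),.02); f=np.array(arm.read_ft_force()); m=arm.read_wrist_torque(); print(x,f,m)
    if m[0]<.35: break
arm.move_gripper(.12,20); arm.pause(.2); print(arm.read_ft_force())
arm.move_gripper(.35); print(arm.read_ft_force())
arm.line_to(list(W(x,0,.26)),.2)
# over to drawer side, clear of the view
q,zt=slant(np.radians(60),0,-1); arm.movep(list(W(-.33,0,.30)),list(q)); print(arm.read_time())
cv2.imwrite("pics/top3.png",snapshot("top")); s=snapshot("scene"); cv2.imwrite("pics/scene3.png",s)
t=cv2.imread("pics/top3.png")
cv2.imwrite("pics/g3.png",np.vstack([zoom(t,225,170,114,75,7)[:300*1],zoom(t,225,170,114,75,7)[300:]])[:, :798] if 0 else np.vstack([zoom(t,225,175,132,58,6),zoom(s,300,185,132,42,6)]))
E
```

```text
0.17 [-2.6579  3.9016  6.1775] [0.9446 0.3191 0.1884]
0.169 [-2.8499  2.5689  5.7155] [0.7997 0.307  0.1915]
0.168 [-2.5348  1.8577  4.7759] [0.4528 0.2624 0.1515]
0.167 [-3.0348 -0.2851  4.4361] [-0.0807  0.2111 -0.0106]
[-0.5447 -0.0439  0.682 ]
[ 0.437   0.048  -0.9105]
17.9833
```

View pics/g3.png

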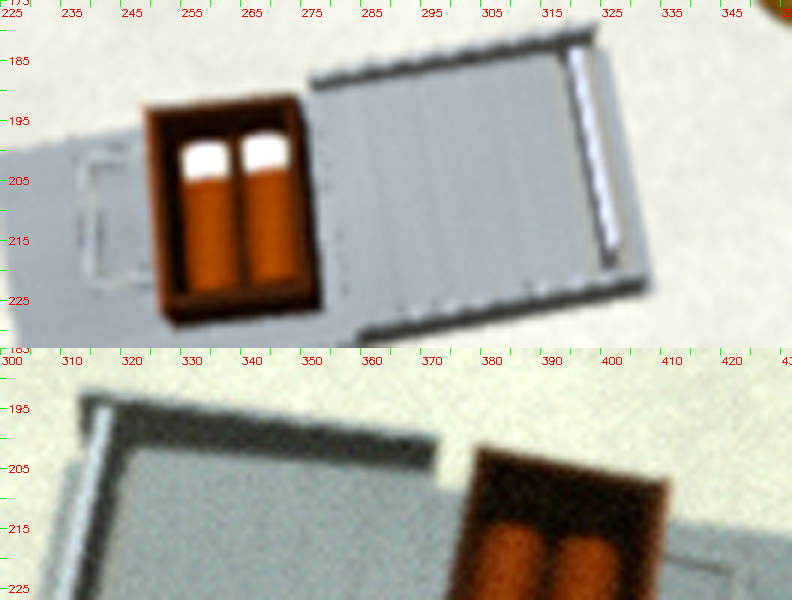

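The gate stands upright in its slot, with its top edge in the top view running (321,183)–(327,217). The drawer is unmoved and its handle bar lies at about (240,201)–(241,222).

```bash
python3 - <<'E'
from h import *
loc=lambda p:np.round([(p-S)@sx*1e3,(p-S)@sy*1e3,p[2]*1e3],1)
for v,p in [("top",(321.2,183.3)),("top",(327.2,216.7)),("scene",(317.3,194.5)),("scene",(310.8,227))]: print("gate",v,loc(plane(v,p,.095)))
for v,p in [("top",(239.8,201.2)),("top",(240.8,221.7)),("scene",(423.3,221.7)),("scene",(422.5,246))]: print("bar",v,loc(plane(v,p,.088)))
p,e=tri((240.3,211.5),(423.0,233.8)); print(loc(p),e)
for s in("0","3"):
  im=cv2.imread(f"pics/top{s}.png"); 
  m=((im[...,2].astype(int)-im[...,0])>40).astype(np.uint8); m[:, :245]=0; m[:,285:]=0; m[:185]=0;m[235:]=0
  # amber/wood interior centroid and white caps
  print(s,cv2.minAreaRect(cv2.findNonZero(m)))
# dark wood rim: min-area rectangle in both views
for v,(x0,x1,y0,y1) in (("top",(243,285,185,235)),("scene",(366,415,196,262))):
  im=cv2.imread(f"pics/{v}3.png"); hsv=cv2.cvtColor(im,cv2.COLOR_BGR2HSV)
  m=((hsv[...,1]>110)).astype(np.uint8); r=np.zeros_like(m); r[y0:y1,x0:x1]=m[y0:y1,x0:x1]
  c=max(cv2.findContours(r,0,2)[0],key=cv2.contourArea); print(v,cv2.contourArea(c),cv2.approxPolyDP(c,3,True)[:,0].tolist())
E
```

```text
gate top [171.5  63.4  95. ]
gate top [169.  -69.1  95. ]
gate scene [169.1 -62.6  95. ]
gate scene [167.1  53.6  95. ]
bar top [-147.8   54.2   88. ]
bar top [-155.7  -25.4   88. ]
bar scene [-157.3  -22.    88. ]
bar scene [-157.1   58.8   88. ]
[-155.7   15.7   81.9] 0.005812173308690868
0 ((264.58111572265625, 212.98648071289062), (18.248287200927734, 18.905881881713867), 80.53767395019531)
3 ((264.57940673828125, 213.0323486328125), (19.327518463134766, 18.17707061767578), 85.60128784179688)
top 336.0 [[273, 203], [255, 205], [257, 224], [275, 222]]
scene 498.5 [[380, 215], [374, 236], [400, 239], [403, 219]]
```

The gate reads x≈169 mm with its top at 95 mm, so it is home. The two views put the handle at about (-154, +15) mm in stand axes, skewed by about -4.5°. Next I'll grasp the bar, straighten the drawer and push it up to the stop.

```bash
python3 - <<'E'
from h import *
from station import arm, snapshot
t=lambda s:print(s,round(arm.read_time(),2),np.array(arm.read_ft_force()),np.array(arm.read_wrist_torque()),round(arm.read_opening(),3),arm.read_finger_force())
AL=np.radians(20)
q,zt=slant(AL,np.radians(-4.5),-1); H=W(-.1545,.015,.088)
arm.movep(list(H-.134*zt),list(q)); arm.move_gripper(.4,30); t("pre")
arm.line_to(list(H-.056*zt),.1); t("at")
cv2.imwrite("pics/top4.png",snapshot("top")); s=snapshot("scene"); cv2.imwrite("pics/scene4.png",s)
f0=np.array(arm.read_ft_force())
arm.move_gripper(0,30); t("closed"); print("df",np.array(arm.read_ft_force())-f0)
t_=cv2.imread("pics/top4.png")
cv2.imwrite("pics/g4.png",np.vstack([zoom(t_,220,180,70,50,8)[:,:560],zoom(s,360,190,70,50,8)])[:, :])
E
```

```text
pre 18.98 [ 0.5297 -0.3399 -0.2554] [0.9427 0.0793 0.0238] 0.401 0.0
at 19.92 [ 0.7014  0.5073 -0.3537] [1.0204 0.0513 0.0007] 0.404 0.0
closed 20.35 [-0.3296  1.721   1.3485] [ 0.6675  0.0732 -0.0935] 0.104 29.262800216674805
df [-0.667   2.7016  1.5923]
```

```bash
python3 - <<'E'
from h import *
from station import arm, snapshot
t=lambda s:print(s,round(arm.read_time(),2),np.array(arm.read_ft_force()),np.array(arm.read_wrist_torque()),round(arm.read_opening(),3))
q,zt=slant(np.radians(20),0,-1)
arm.line_to(list(W(-.154,.002,.088)-.056*zt),.03,ori=list(q)); t("straight")
f0=np.array(arm.read_ft_force())
for x in np.arange(-.152,-.125,.002):
    arm.line_to(list(W(x,.002,.088)-.056*zt),.02)
    f=np.array(arm.read_ft_force()); print(round(x,4),f@sx,f@sy,f[2],np.array(arm.read_wrist_torque()))
    if (f-f0)@sx<-8: break
s=snapshot("scene"); tt=snapshot("top"); cv2.imwrite("pics/top5.png",tt); cv2.imwrite("pics/scene5.png",s)
cv2.imwrite("pics/g5.png",np.vstack([zoom(tt,220,180,95,55,6),zoom(s,335,190,95,45,6)])); print(arm.read_time())
E
```

```text
straight 21.07 [2.566  3.9181 4.7362] [ 0.383  -0.1358  0.8154] 0.1
-0.152 -4.143942305213551 2.696326601893975 5.514366699262771 [ 0.3177 -0.0707  0.7033]
-0.15 -5.338745082046232 2.481093152036472 6.130213413409799 [ 0.3009 -0.0655  0.553 ]
-0.148 -6.653812436766033 2.0431915553819295 5.852746969479887 [ 0.2209 -0.0215  0.4512]
-0.146 -6.7219220341379575 1.514338143843982 6.247872919595794 [ 0.2886 -0.0909  0.4614]
-0.144 -5.9089901729574414 0.663125779801426 6.115963924294523 [ 0.2199 -0.0248  0.3919]
-0.142 -6.994549586886849 0.2656183639426584 6.736941401484025 [ 0.2585 -0.0157  0.3154]
-0.14 -11.521961780095197 1.7991803535722823 7.901273897446006 [ 0.2381 -0.0603  0.313 ]
-0.138 -15.103122357195021 2.060524971885704 9.455640566598564 [ 0.1965 -0.0198  0.3285]
23.175
```

View pics/g5.png

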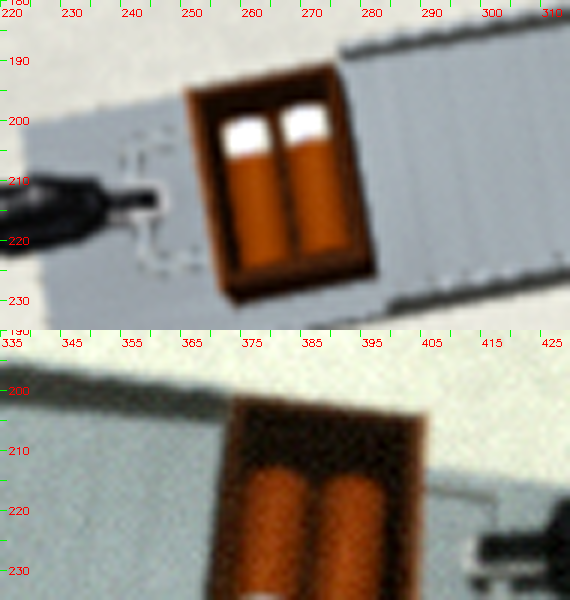

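The drawer is now square to the stand, with its rim parallel to the walls. Its back wall met the stop at a commanded bar x of about -140.5 mm (expected -139). I'll tighten the grip and tip in small force-monitored steps about the stop edge.

```bash
cat > tip.py <<'E'
from h import *
from station import arm, snapshot
XP=-.0015; AL=np.radians(20)
def pose(th,ox=0,oz=0):
    q,zt=slant(AL+th,0,-1)
    H=W(XP-.139*np.cos(th)+.036*np.sin(th)+ox,.002,.052+.139*np.sin(th)+.036*np.cos(th)+oz)
    return list(H-.056*zt),list(q)
def go(ths,ox,oz,v=.05,lim=30):
    for th in ths:
        p,q=pose(np.radians(th),ox,oz); arm.line_to(p,v,ori=q)
        f=np.array(arm.read_ft_force()); m=np.array(arm.read_wrist_torque())
        print(th,"fx %.1f fy %.1f fz %.1f my %.2f"%(f@sx,f@sy,f[2],m@sy),"ox %.4f oz %.4f"%(ox,oz),round(arm.read_time(),2))
        if np.linalg.norm(f)>lim: print("STOP"); break
        if abs(f@sx)>8: ox+=.00025*(f@sx)*(1-8/abs(f@sx))
        if f[2]>6: oz+=.00025*(f[2]-6)
    return ox,oz
E
python3 - <<'E'
from tip import *
loc=lambda p:np.round([(p-S)@sx*1e3,(p-S)@sy*1e3],1)
for v,p in [("top",(251.3,195)),("top",(275.5,190.8)),("scene",(374.2,200.8)),("scene",(405.8,204.2))]: print(v,loc(plane(v,p,.11)))
p,q=pose(0,.0005,.0005); arm.line_to(p,.02); print(np.array(arm.read_ft_force()))
arm.move_gripper(0,115); print(arm.read_opening(),arm.read_finger_force(),np.array(arm.read_ft_force()))
print(go([3,6,9,12,16,20,25,30],.0003,.001))
for n in("top","scene"): cv2.imwrite(f"pics/{n}6.png",snapshot(n))
E
```

```text
top [-98.  64.]
top [-5.1 63. ]
scene [ -6.1 -57.6]
scene [-100.1  -60.7]
[ 1.1174 10.201   6.7635]
0.06998207953977904 112.91627883911133 [ 1.7182 11.7467  6.6124]
3 fx -8.3 fy 4.1 fz 2.5 my 1.20 ox 0.0003 oz 0.0010 24.01
6 fx -7.4 fy 3.5 fz 1.2 my 1.20 ox 0.0002 oz 0.0010 24.37
9 fx -7.5 fy 4.0 fz 2.3 my 1.23 ox 0.0002 oz 0.0010 24.73
12 fx -6.6 fy 3.2 fz 3.0 my 1.17 ox 0.0002 oz 0.0010 25.08
16 fx -6.2 fy 3.8 fz 2.2 my 1.08 ox 0.0002 oz 0.0010 25.51
20 fx -5.3 fy 2.5 fz 2.5 my 1.00 ox 0.0002 oz 0.0010 25.93
25 fx -5.2 fy 3.1 fz 3.1 my 1.11 ox 0.0002 oz 0.0010 26.43
30 fx -4.9 fy 2.0 fz 2.3 my 1.16 ox 0.0002 oz 0.0010 26.93
(np.float64(0.00021344112611377993), 0.001)
```

```bash
cat > chk.py <<'E'
from tip import *
import sys
def proj(n,X):
    c=camera_info(n); K=np.array([[c['fx'],0,c['cx']],[0,c['fy'],c['cy']],[0,0,1]])
    return cv2.projectPoints(np.array(X,float),cv2.Rodrigues(np.array(c['R']))[0],np.array(c['t']),K,np.array(c['dist_coeffs']))[0][:,0]
def corners(th,phi,y0=.002,ox=0,oz=0):
    th,phi=np.radians([th,phi]); bx,bz=XP-.139*np.cos(th)+.036*np.sin(th)+ox,.052+.139*np.sin(th)+.036*np.cos(th)+oz
    out=[]
    for dx,dz in ((.045,.022),(.139,.022),(.139,-.058),(.045,-.058)):
        for y in(.065,-.065): out.append(W(bx+dx*np.cos(phi)+dz*np.sin(phi),y0+y,bz-dx*np.sin(phi)+dz*np.cos(phi)))
    return out
def mask(im):
    h=cv2.cvtColor(im,cv2.COLOR_BGR2HSV); return ((h[...,1]>75)&((h[...,0]<25)|(h[...,0]>165))).astype(np.uint8)
def report(k,box,th,phis,**kw):
    for n in("top","scene"):
        im=cv2.imread(f"pics/{n}{k}.png"); m=mask(im); x0,x1,y0,y1=box[n]; r=np.zeros_like(m); r[y0:y1,x0:x1]=m[y0:y1,x0:x1]
        cs=[c for c in cv2.findContours(r,0,2)[0] if cv2.contourArea(c)>60]
        print(n,[(cv2.contourArea(c),cv2.approxPolyDP(c,2,True)[:,0].tolist()) for c in cs])
        for p in phis:
            print("  pred",p,"FU FU BU BU BL BL FL FL (+y,-y)",np.round(proj(n,corners(th,p,**kw)),0).astype(int).tolist())
E
python3 - <<'E'
from chk import *
report(5,{"top":(246,300,180,240),"scene":(340,412,190,275)},0,[0])
report(6,{"top":(246,300,180,240),"scene":(340,420,180,275)},30,[30,42])
im=cv2.imread("pics/scene5.png"); print([im[y,x].tolist() for x,y in ((390,205),(385,255),(372,235),(350,225))])
E
```

```text
top [(775.5, [[274, 191], [251, 195], [258, 228], [281, 223]])]
  pred 0 FU FU BU BU BL BL FL FL (+y,-y) [[252, 194], [257, 227], [276, 190], [282, 223], [278, 195], [284, 226], [255, 199], [260, 231]]
scene [(924.5, [[374, 202], [370, 238], [379, 241], [389, 240], [392, 244], [397, 241], [401, 243], [400, 246], [404, 234], [405, 205], [401, 205], [403, 209], [400, 219], [396, 213], [386, 215], [384, 212], [376, 212], [375, 203], [383, 205], [382, 202]])]
  pred 0 FU FU BU BU BL BL FL FL (+y,-y) [[402, 242], [404, 203], [368, 237], [373, 199], [366, 249], [370, 213], [397, 254], [400, 217]]
top [(939.0, [[282, 190], [260, 191], [253, 196], [260, 197], [259, 200], [254, 200], [256, 216], [264, 218], [257, 221], [258, 228], [288, 221]])]
  pred 30 FU FU BU BU BL BL FL FL (+y,-y) [[261, 189], [267, 224], [284, 189], [290, 222], [275, 195], [281, 227], [253, 196], [259, 229]]
  pred 42 FU FU BU BU BL BL FL FL (+y,-y) [[261, 190], [267, 224], [281, 191], [287, 224], [269, 197], [275, 229], [250, 197], [255, 229]]
scene [(1215.5, [[393, 195], [389, 197], [390, 205], [382, 210], [373, 210], [371, 207], [370, 209], [365, 203], [371, 200], [364, 201], [360, 237], [389, 234], [393, 240], [388, 245], [394, 240], [400, 246], [401, 230], [394, 231], [392, 228], [402, 225], [403, 209], [394, 205], [398, 201]])]
  pred 30 FU FU BU BU BL BL FL FL (+y,-y) [[389, 233], [392, 194], [358, 237], [363, 199], [370, 250], [374, 213], [400, 247], [402, 209]]
  pred 42 FU FU BU BU BL BL FL FL (+y,-y) [[389, 235], [392, 196], [362, 242], [367, 205], [378, 253], [382, 217], [405, 247], [407, 209]]
[[27, 31, 38], [107, 107, 99], [23, 34, 47], [105, 106, 100]]
```

The silhouettes match the 30° prediction, so the grip holds with no slip. Continuing the tip.

```bash
python3 - <<'E'
from chk import *
print(go([35,40,45,50,55,60],.0002,.001))
for n in("top","scene"): cv2.imwrite(f"pics/{n}7.png",snapshot(n))
report(7,{"top":(246,305,178,240),"scene":(335,420,170,275)},60,[60,72])
E
```

```text
35 fx -5.8 fy 2.2 fz 2.9 my 1.24 ox 0.0002 oz 0.0010 27.53
40 fx -5.2 fy -0.2 fz 3.8 my 1.17 ox 0.0002 oz 0.0010 28.03
45 fx -5.1 fy 0.0 fz 4.5 my 1.02 ox 0.0002 oz 0.0010 28.53
50 fx -4.4 fy -1.2 fz 3.9 my 0.97 ox 0.0002 oz 0.0010 29.03
55 fx -3.2 fy -0.3 fz 2.6 my 0.87 ox 0.0002 oz 0.0010 29.53
60 fx -2.5 fy -2.0 fz 1.4 my 0.71 ox 0.0002 oz 0.0010 30.03
(0.0002, 0.001)
top [(316.0, [[246, 227], [246, 239], [270, 239], [269, 231], [264, 225], [253, 224]]), (1146.0, [[246, 179], [246, 222], [260, 219], [268, 225], [277, 226], [293, 221], [287, 191], [275, 187], [265, 191], [270, 193], [279, 189], [285, 192], [279, 193], [279, 197], [269, 207], [270, 212], [276, 216], [268, 216], [265, 207], [259, 206], [256, 200], [259, 192], [257, 185], [254, 188]])]
  pred 60 FU FU BU BU BL BL FL FL (+y,-y) [[276, 186], [282, 220], [290, 189], [296, 222], [273, 195], [279, 227], [259, 192], [264, 225]]
  pred 72 FU FU BU BU BL BL FL FL (+y,-y) [[274, 187], [280, 221], [284, 191], [290, 224], [265, 196], [271, 228], [255, 192], [260, 226]]
scene [(1088.5, [[396, 205], [389, 211], [388, 218], [377, 224], [376, 221], [384, 215], [384, 210], [381, 206], [382, 201], [374, 191], [371, 194], [371, 202], [368, 202], [371, 204], [369, 208], [367, 204], [366, 207], [358, 204], [354, 238], [367, 229], [388, 237], [386, 239], [393, 238]])]
  pred 60 FU FU BU BU BL BL FL FL (+y,-y) [[369, 228], [373, 189], [350, 239], [356, 202], [373, 249], [377, 212], [392, 238], [395, 200]]
  pred 72 FU FU BU BU BL BL FL FL (+y,-y) [[371, 230], [376, 191], [358, 243], [363, 206], [383, 250], [387, 213], [398, 238], [400, 199]]
```

```bash
python3 - <<'E'
from chk import *
o=go([65,70,75,80,84],.0002,.001)
o=go([86,88,90,91,92],*o,v=.03)
for n in("top","scene"): cv2.imwrite(f"pics/{n}8.png",snapshot(n))
report(8,{"top":(255,330,178,240),"scene":(310,420,170,275)},92,[92,96])
E
```

```text
65 fx -2.0 fy -0.5 fz -1.0 my 0.48 ox 0.0002 oz 0.0010 30.63
70 fx -2.1 fy -0.4 fz -3.5 my 0.29 ox 0.0002 oz 0.0010 31.13
75 fx -1.8 fy -0.6 fz -5.5 my 0.12 ox 0.0002 oz 0.0010 31.63
80 fx -1.2 fy -1.1 fz -6.0 my -0.14 ox 0.0002 oz 0.0010 32.13
84 fx 0.0 fy 1.1 fz -4.7 my -0.34 ox 0.0002 oz 0.0010 32.56
86 fx -0.4 fy 0.1 fz -3.6 my -0.37 ox 0.0002 oz 0.0010 32.94
88 fx -1.1 fy -0.1 fz -3.4 my -0.45 ox 0.0002 oz 0.0010 33.33
90 fx -1.3 fy -1.0 fz -3.2 my -0.50 ox 0.0002 oz 0.0010 33.71
91 fx -1.5 fy -0.1 fz -1.9 my -0.54 ox 0.0002 oz 0.0010 33.98
92 fx -0.9 fy -0.2 fz -3.2 my -0.57 ox 0.0002 oz 0.0010 34.24
top [(497.0, [[271, 188], [277, 223], [296, 221], [294, 201], [291, 202], [290, 214], [287, 203], [277, 196], [278, 190], [284, 191], [288, 186]]), (728.5, [[296, 178], [297, 186], [302, 191], [313, 193], [317, 213], [322, 220], [329, 213], [329, 178], [307, 178], [304, 182], [301, 178]])]
  pred 92 FU FU BU BU BL BL FL FL (+y,-y) [[292, 184], [298, 218], [292, 191], [298, 223], [272, 194], [278, 226], [270, 188], [276, 222]]
  pred 96 FU FU BU BU BL BL FL FL (+y,-y) [[291, 185], [297, 218], [290, 191], [296, 223], [270, 194], [275, 227], [269, 188], [275, 222]]
scene [(194.0, [[319, 203], [313, 224], [323, 225], [327, 207]]), (857.5, [[379, 192], [369, 191], [364, 197], [357, 222], [354, 217], [355, 206], [351, 203], [348, 223], [350, 232], [357, 230], [365, 234], [364, 232], [368, 231], [371, 234], [376, 231]])]
  pred 92 FU FU BU BU BL BL FL FL (+y,-y) [[347, 228], [353, 190], [347, 244], [353, 207], [374, 247], [378, 210], [376, 232], [380, 193]]
  pred 96 FU FU BU BU BL BL FL FL (+y,-y) [[348, 228], [354, 190], [350, 244], [356, 208], [377, 247], [381, 210], [377, 231], [382, 192]]
```

```bash
python3 - <<'E'
from chk import *
o=go([93,94,95],.0002,.001,v=.03)
ox,oz=o
for k in range(8):
    p,q=pose(np.radians(95.0),ox,oz); arm.line_to(p,.02); f=np.array(arm.read_ft_force()); print(round(oz,4),f@sx,f[2])
    if f[2]>2: break
    oz-=.0005
arm.pause(.3); print(arm.read_time())
for n in("top","scene"): cv2.imwrite(f"pics/{n}9.png",snapshot(n))
report(9,{"top":(255,330,178,240),"scene":(305,420,170,275)},95,[95],ox=ox,oz=oz)
im=cv2.imread("pics/scene9.png"); h=cv2.cvtColor(im,cv2.COLOR_BGR2HSV)
def blobs(m,box):
    x0,x1,y0,y1=box; r=np.zeros_like(m); r[y0:y1,x0:x1]=m[y0:y1,x0:x1]
    n,_,st,ce=cv2.connectedComponentsWithStats(r); return [(st[i].tolist(),np.round(ce[i],1).tolist()) for i in range(1,n) if st[i][4]>12]
print("amber",blobs(((h[...,1]>120)&(h[...,2]>60)&(h[...,0]<20)).astype(np.uint8),(305,375,190,260)))
print("white",blobs(((h[...,1]<30)&(h[...,2]>150)).astype(np.uint8),(305,375,190,260)))
E
```

```text
93 fx 0.1 fy 0.6 fz -1.9 my -0.60 ox 0.0002 oz 0.0010 34.61
94 fx 0.0 fy 1.0 fz -1.9 my -0.62 ox 0.0002 oz 0.0010 34.88
95 fx -0.7 fy 0.5 fz 1.6 my -0.21 ox 0.0002 oz 0.0010 35.14
0.001 -0.8474701485923881 2.7452676344799096
35.6917
top [(533.0, [[292, 185], [272, 188], [278, 223], [294, 222], [298, 218], [295, 200], [294, 211], [291, 214], [288, 203], [280, 195], [281, 190], [286, 190], [288, 186], [291, 188]]), (772.5, [[302, 178], [301, 182], [306, 190], [320, 191], [318, 196], [306, 199], [308, 215], [326, 213], [329, 220], [329, 178]])]
  pred 95 FU FU BU BU BL BL FL FL (+y,-y) [[293, 184], [299, 218], [292, 191], [298, 223], [272, 194], [278, 226], [272, 188], [277, 222]]
scene [(423.0, [[319, 203], [313, 224], [334, 227], [338, 208]]), (900.5, [[378, 192], [364, 192], [362, 203], [357, 208], [355, 222], [350, 203], [346, 227], [348, 230], [357, 233], [358, 231], [360, 236], [363, 232], [366, 233], [364, 231], [369, 234], [375, 232]])]
  pred 95 FU FU BU BU BL BL FL FL (+y,-y) [[345, 228], [352, 190], [347, 244], [353, 207], [374, 247], [378, 210], [374, 231], [379, 192]]
amber [([347, 192, 28, 40, 741], [363.8, 214.5]), ([314, 204, 24, 23, 396], [325.8, 214.8])]
white [([315, 226, 6, 4, 20], [317.5, 227.5]), ([327, 228, 5, 4, 16], [329.1, 229.1])]
```

Both bottles are out and lie side by side at the gate (two caps at (317,227) and (329,229) in the scene view), and the drawer is flat on the deck. Releasing.

```bash
python3 - <<'E'
from chk import *
arm.move_gripper(0,30); print(np.array(arm.read_ft_force()))
arm.move_gripper(.2,20); print(np.array(arm.read_ft_force()),arm.read_finger_force())
arm.move_gripper(.4)
p=np.array(arm.read_tool_pos()); _,zt=slant(AL+np.radians(95),0,-1)
arm.line_to(list(p-.06*zt),.06); print(np.array(arm.read_ft_force()))
arm.line_to(list(p-.06*zt+Z*.10),.2)
q,_=slant(np.radians(60),0,-1); arm.movep(list(W(-.33,0,.32)),list(q)); arm.pause(.5); print(arm.read_time())
for n in("top","scene"): cv2.imwrite(f"pics/{n}10.png",snapshot(n))
report(10,{"top":(255,335,178,240),"scene":(305,420,170,275)},95,[95],ox=.0002,oz=.001)
for n,box in(("scene",(305,345,180,240)),("top",(300,340,175,230))):
    h=cv2.cvtColor(cv2.imread(f"pics/{n}10.png"),cv2.COLOR_BGR2HSV); x0,x1,y0,y1=box
    w=((h[...,1]<40)&(h[...,2]>150)).astype(np.uint8)[y0:y1,x0:x1]; k,_,st,ce=cv2.connectedComponentsWithStats(w)
    print(n,[(st[i].tolist(),(ce[i]+[x0,y0]).round(1).tolist()) for i in range(1,k) if st[i][4]>8])
E
```

```text
[-0.7914  1.4247  4.9772]
[-0.3102  0.4099 -0.0198] 0.0
[ 0.0273 -0.0728 -0.2144]
40.3083
top [(296.5, [[321, 195], [305, 198], [308, 215], [325, 212]]), (733.5, [[292, 185], [272, 188], [278, 223], [298, 218]])]
  pred 95 FU FU BU BU BL BL FL FL (+y,-y) [[293, 184], [299, 218], [292, 191], [298, 223], [272, 194], [278, 226], [272, 188], [277, 222]]
scene [(420.5, [[318, 204], [313, 224], [335, 227], [338, 208], [334, 205], [327, 207]]), (988.5, [[352, 190], [346, 228], [357, 233], [374, 232], [378, 192], [360, 191], [354, 222], [352, 207], [355, 191]])]
  pred 95 FU FU BU BU BL BL FL FL (+y,-y) [[345, 228], [352, 190], [347, 244], [353, 207], [374, 247], [378, 210], [374, 231], [379, 192]]
scene [([11, 46, 4, 4, 9], [317.3, 227.6])]
top [([15, 15, 5, 5, 21], [317.0, 192.2]), ([6, 16, 5, 5, 20], [308.0, 193.3])]
```

```bash
python3 - <<'E'
from chk import *
from station import ticket
for n,box in(("top",(318,335,178,228)),("scene",(303,318,190,245)),("top",(335,400,140,240)),("scene",(225,300,160,270))):
    x0,x1,y0,y1=box
    a_,b_=[cv2.imread(f"pics/{n}{k}.png")[y0:y1,x0:x1].max(2).astype(int) for k in(3,10)]
    print(n,"bright",(a_>185).sum(),(b_>185).sum(),"changed",(abs(a_-b_)>40).sum(), "brightest col/row mean", [np.round(np.argwhere(i>np.percentile(i[:,:],97)).mean(0),1).tolist() for i in(a_,b_)])
print(arm.read_dq())
d=np.abs(cv2.imread("pics/top3.png").astype(int)-cv2.imread("pics/top10.png")).max(2)>50
print("changed boxes",[cv2.boundingRect(c) for c in cv2.findContours(d.astype(np.uint8),0,2)[0] if cv2.contourArea(c)>15])
E
```

```text
top bright 0 0 changed 72 brightest col/row mean [[32.8, 8.8], [30.2, 7.1]]
scene bright 0 0 changed 113 brightest col/row mean [[11.7, 2.6], [31.1, 10.8]]
top bright 0 0 changed 0 brightest col/row mean [[44.1, 42.5], [44.8, 39.7]]
scene bright 0 0 changed 0 brightest col/row mean [[30.1, 34.3], [32.8, 32.2]]
[-0.0047  0.002   0.0011 -0.0002 -0.0003  0.0002 -0.001 ]
changed boxes [(250, 349, 31, 23), (265, 330, 8, 12), (139, 248, 118, 102), (150, 236, 8, 8), (159, 234, 132, 106), (104, 225, 37, 36), (144, 220, 24, 15), (249, 188, 50, 42), (89, 186, 17, 33), (305, 183, 23, 33)]
```

The gate region changed a little, so I'll measure the gate's top edge again before handing in.

```bash
python3 - <<'E'
from chk import *
for k in (3,10):
  for n,rows,xs in(("top",(187,194,201,208,214),(317,332)),("scene",(197,203,210,217,224,230),(306,320))):
    g=cv2.cvtColor(cv2.imread(f"pics/{n}{k}.png"),cv2.COLOR_BGR2GRAY).astype(float); o=[]
    for r in rows:
        c=g[r,xs[0]:xs[1]]; w=np.clip(c-np.percentile(c[:],70),0,None); x=xs[0]+np.argmax(c)
        if n=="scene" or True:
            p=plane(n,(float(x),float(r)),.095)-S; o.append((int(x),int(c.max()),round(p@sx*1e3,1)))
    print(k,n,o)
E
```

```text
3 top [(329, 144, np.float64(198.0)), (330, 145, np.float64(196.4)), (331, 141, np.float64(194.9)), (325, 135, np.float64(167.3)), (327, 136, np.float64(170.2))]
3 scene [(309, 133, np.float64(192.6)), (306, 133, np.float64(197.4)), (306, 133, np.float64(192.5)), (306, 131, np.float64(187.7)), (306, 117, np.float64(183.0)), (306, 101, np.float64(179.0))]
10 top [(328, 143, np.float64(194.3)), (317, 156, np.float64(147.7)), (331, 141, np.float64(194.9)), (328, 137, np.float64(178.4)), (329, 131, np.float64(177.7))]
10 scene [(310, 133, np.float64(189.6)), (307, 133, np.float64(194.4)), (306, 131, np.float64(192.5)), (306, 131, np.float64(187.7)), (307, 123, np.float64(180.1)), (319, 131, np.float64(141.7))]
```

The bottles rest against the gate, which has taken up its slot play and leans a few degrees outward. It is still home, and the mortar, pan and packets are unmoved. Handing in.

```bash
python3 -c "
from station import ticket
print(ticket.finish_job())"
```

```text
the job is handed in; nothing more can be done
None
```

I handed the job in at about 40 s: the gate is home in its slot but tilted a few degrees outward by the bottles, the drawer lies on its back on the deck with both bottles between it and the gate, and the mortar, pan and packets are unmoved.

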